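# Swing the feed scoop's handle off the feed binder and turn its leaf

## Task

The handle of the pan-shaped steel feed scoop sticks out over the open ring binder. Swing the handle round to the back so that it points straight away from the robot alongside the binder, clear of binder and of the bigger scoop, with the scoop still standing flat in its bucket lid; then turn the binder's stiff white leaf all the way across the rings so it lies flat on the other side, showing its other face. Leave everything else where it is.

Things in the scene. Friction and masses are not known exactly. Their poses are not given: they have to be found in the camera images.
- bucket_lid: upturned round plastic bucket lid fixed to the bench, 192 mm across; floor 4 mm thick with a standing rim 6 mm wide, 14 mm high (inner radius 90 mm). Origin: centre of its underside, on the bench. Its x and y axes are parallel to the binder's.
- scoop: loose steel scoop like a saucepan, 0.3 to 0.6 kg: pan 140 mm across, 75 high, standing in the lid with 20 mm play all round; spins when its handle is pushed sideways. Origin: centre of the pan's underside. Handle along its own +x: level bar 22 wide, 12 thick, from 70 to 200 mm off the pan's centre, its middle 56 mm above the bench; at first roughly along the binder's -y, over its leafless half.
- handle_tip (a point): middle of the outer end of the scoop's handle, 200 mm from the pan's centre, 56 mm above the bench.
- binder: ring binder lying open, fixed to the bench, 190 mm along the spine (its x, away from the robot), 304 mm across (its y, to the robot's left); origin: middle of its underside. Paper blocks 165 x 118 mm on both halves, top 16 mm above the bench; steel rings on the spine reach 36 mm. The bucket lid is on its +y side.
- leaf_hinge (a point): middle of the axis that the leaf turns about: along the binder's x, over the spine, 20 mm above the bench.
- leaf_edge (a point): middle of the free edge of the stiff leaf, 135 mm from the hinge axis. The leaf is a white sheet with a plain grey panel on the face that shows at first and brown bars on the other.
- leaf (a joint): angle of the stiff white leaf (165 mm along the spine, from 12 to 135 mm off the hinge axis, 3 thick). 0: flat on the binder's -y half; 1.57: upright; 3.14: flat on the +y half. Starts standing ajar, 0.35 to 0.7. The hinge is stiff: the leaf stays at any angle where it is left; about 1 N at its free edge moves it.
- big_scoop: the larger steel feed scoop, same pan shape (pan 160 mm across, 85 high, 130 mm handle), standing on the bench beyond the bucket lid on the side away from the binder. Bystander. Origin: centre of its underside.
- curry_comb: black hard-plastic curry comb, 110 x 70 mm, 47 high with its strap, behind the binder. Bystander. Origin: centre of its underside.
- balm_jar: jar with a screw cap, 72 mm across, 75 high, behind the binder. Bystander. Origin: centre of its underside.
- brush: wooden brush, 170 x 60 mm, 47 high, on the leaf's side of the binder (towards the robot's right). Bystander. Origin: centre of its underside.
- hoof_pick: steel hoof pick, about 160 mm long, 12 high, lying behind the brush. Bystander. Origin: centre of its underside.
Mind the look-alikes: they are no part of the job. Of the things shaped like the bucket_lid, the orange one is meant.

How it is judged:
By the outcome, as a careful person would: the job done as asked, in the order asked, and still so for the second after the job is handed in, with the robot touching nothing.
It also fails if it takes over 53 s, if anything falls off the work surface, if the arm or the gripper's body presses on something with over 40 N, if the wrist force passes 120 N, or if a joint passes its speed limit or range.

## Robot

A 6-joint arm with a two-finger parallel gripper is mounted at the origin on the work surface. World frame = base frame: x ahead of the robot, y to its left, z up, the work surface at z = 0. Lengths are in m, angles in rad, forces in N, time in s.
With the tool pointing down it reaches from about 0.275 to 0.825 m from the base axis. Payload 4.9 kg.
Tool frame: the origin (TCP) lies midway between the tips of the shut fingers; the grasp point (between the pads) lies 19 mm behind it (bot.grip_depth is the distance from the TCP to the grasp point, in m); z points along the fingers, y is the line along which they close (so a half turn about z gives the same grasp; the last joint's range is limited). The gripper opens to 85 mm and grips with 20 to 120 N. Pads are 22 mm wide; open, the fingers measure 114 mm over their backs; the gripper's body (76 mm by 85 mm) begins 54 mm behind the grasp point. The pads swing forward as they close: fully open they stand 13 mm farther back than shut.
Start: joints at [-1.406, 0.326, -0.193, 1.052, 0, 1.437], TCP at [0.162, -0.526, 0.231] pointing down, gripper open.
Joint ranges: [-2.65, 2.65], [-0.97, 1.79], [-1.3, 1.35], [-1.93, 2.1], [-1.47, 1.37], [-3.14, 3.14]. Speed limits (rad/s): [2.57, 2.57, 3.14, 3.14, 3.14, 3.14].

## Interface

Orientations are given as a unit quaternion [w, x, y, z].
In Python, from cell import bot gives the robot as it stands. Calls block until the motion is done:
- bot.move_pose(position, orientation): joint-space move of the TCP to a pose.
- bot.move_linear(position, speed=0.15, rotation=None, until_force=None): straight line of the TCP; rotation=None keeps the orientation; speed is the mean speed in m/s. With until_force (N) it stops when the force on the tool has changed by that much, and returns True; else False.
- bot.goto_joints(angles): joint-space move.
- bot.set_gripper(opening, grasp_force=None): opening from 0.0 (shut) to 1.0 (fully open); grasp_force is the grip in N (None keeps the last); returns when the fingers have stopped.
- bot.wait(seconds).
- bot.solve_ik(position, orientation): joint angles nearest the present ones, or None.
- bot.camera(name): name is "side" or "top" or "wrist"; returns the picture (480x640x3 uint8, red, green, blue); there is no depth.
- bot.calibration(name): a dict with "mtx" (3x3 intrinsics, pixels), "k1" (the pictures are not rectified: a ray, as slopes to the right and down, at radius r is drawn at 1 + k1 r^2 times it, then the intrinsics apply), "extrinsics" (4x4, takes a point from world to camera coordinates); the wrist camera has in their place "hand_eye" (4x4, takes a point from camera to tool coordinates, whose origin is the TCP and whose axes are the flange's). Camera axes: x right, y down, z forward; pixel columns grow to the right and rows downward; lengths in m; the calibration is good to about 2 mm. A picture is of the moment at which its call begins: read the wrist's pose just before it. calibration takes no time and is no camera call.
A pose or a line that the arm cannot do raises bot.PlanningError and nothing moves.
- bot.close_job(): hands the job in; it is judged then, once.
Trained networks look in the newest picture that a camera, given by its name, has taken for a name from the list of things; names that differ only in an ending like _2 or _b are one class to them, and where a whole thing is asked for, a point or a joint stands for the part that bears it (a point fixed in the world has none). Each returns a list of dicts, best first, with "confidence" (0 to 1); they miss things now and then, are a little off and sometimes report something else, mostly with a low value. They report only what shows in the picture. A call takes as long as a camera call. They do not tell look-alikes from the thing itself.
- bot.search_frame(camera, thing): "bbox" ([left, top, width, height] in pixels, round what is visible of it).
Readings, each from a call of its own:
- bot.read_clock(): time.
- bot.read_joint_positions(): joint angles.
- bot.read_joint_vel(): joint speeds.
- bot.read_joint_efforts(): joint torques, N m.
- bot.read_position(): TCP position.
- bot.read_tool_rot(): TCP orientation.
- bot.read_ft_force(): force on the tool from outside, world axes, zero at the start.
- bot.read_moment(): the same for the moment, N m.
- bot.read_gripper_width(): opening from 0.0 (shut) to 1.0 (fully open).
- bot.read_finger_force(): force on a finger pad.
Only numpy, scipy, OpenCV 4.12 (cv2) and the standard library are available. Lean on these libraries where they do the work, as an engineer would, in place of code of your own. Each camera call takes 0.05 s, during which the arm holds its last target. There are 200 camera calls.

## Working session

There is one attempt and no reset: what is moved stays moved. The work goes in short steps, each a Python script; the robot and the scene stay as the last script left them, time stands still between calls to the robot, and variables do not carry over. Pictures are saved under pics/ and viewed, at most 10 in all, crops included, and the job is handed in when it is done.

```bash
mkdir -p pics; ls
python3 - <<'E'
from cell import bot
import cv2
for n in ("top","side"):
    cv2.imwrite(f"pics/{n}0.png",bot.camera(n)[:,:,::-1])
    c=bot.calibration(n);print(n,c)
    for t in ("bucket_lid","scoop","binder","leaf","handle_tip","big_scoop"):
        print(t,[(r["bbox"],round(r["confidence"],2)) for r in bot.search_frame(n,t)][:3])
E
```

```text
pics
top {'mtx': array([[460.90670305,   0.        , 323.60510341],
       [  0.        , 460.90670305, 246.87076192],
       [  0.        ,   0.        ,   1.        ]]), 'k1': 0.02278416013965779, 'extrinsics': array([[ 0.01395881, -0.99990019, -0.00218033,  0.09353104],
       [-0.99851803, -0.01382473, -0.05263669,  0.45998946],
       [ 0.0526013 ,  0.00291185, -0.99861135,  1.24907481],
       [ 0.        ,  0.        ,  0.        ,  1.        ]])}
bucket_lid [([122.3, 275.1, 72.3, 73.2], 0.88), ([283.2, 184.0, 69.9, 68.0], 0.66), ([109.5, 177.9, 72.4, 68.0], 0.66)]
scoop [([289.6, 186.1, 104.0, 54.2], 0.86), ([459.4, 156.3, 36.4, 31.0], 0.57)]
binder [([358.6, 187.3, 123.4, 82.5], 0.65)]
leaf [([421.9, 200.8, 55.1, 60.1], 0.83)]
handle_tip [([290.1, 187.2, 105.9, 58.0], 0.8), ([392.6, 144.7, 46.2, 37.5], 0.5)]
big_scoop [([170.8, 179.5, 98.2, 79.5], 0.76), ([361.3, 188.6, 119.6, 79.3], 0.65)]
side {'mtx': array([[507.48542444,   0.        , 311.47264046],
       [  0.        , 507.48542444, 240.52237786],
       [  0.        ,   0.        ,   1.        ]]), 'k1': -0.09380836977078423, 'extrinsics': array([[-0.74830543, -0.66306348,  0.01964161,  0.39668094],
       [-0.47160222,  0.5109406 , -0.71870095,  0.22494153],
       [ 0.46650866, -0.54707085, -0.69504184,  1.31594947],
       [ 0.        ,  0.        ,  0.        ,  1.        ]])}
bucket_lid [([191.2, 364.9, 90.2, 74.5], 0.98), ([110.5, 317.1, 75.5, 67.1], 0.87), ([275.4, 316.9, 78.3, 66.9], 0.8)]
scoop [([257.8, 200.9, 63.4, 67.2], 0.68)]
binder [([295.0, 164.5, 98.9, 79.2], 0.91)]
leaf [([338.8, 165.3, 54.7, 47.2], 0.9), ([330.2, 147.0, 21.5, 28.1], 0.45)]
handle_tip [([261.1, 200.9, 60.7, 68.7], 0.81)]
big_scoop [([195.4, 246.9, 60.1, 95.3], 0.61)]
```

Run:
```python
import cv2
a=cv2.imread("pics/top0.png")[100:370,90:510]
cv2.imwrite("pics/top0c.png",cv2.resize(a,(800,514),interpolation=cv2.INTER_CUBIC))
a=cv2.imread("pics/side0.png")[120:460,90:480]
cv2.imwrite("pics/side0c.png",cv2.resize(a,(688,600),interpolation=cv2.INTER_CUBIC))
```

```text
(no output)
```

View pics/top0c.png

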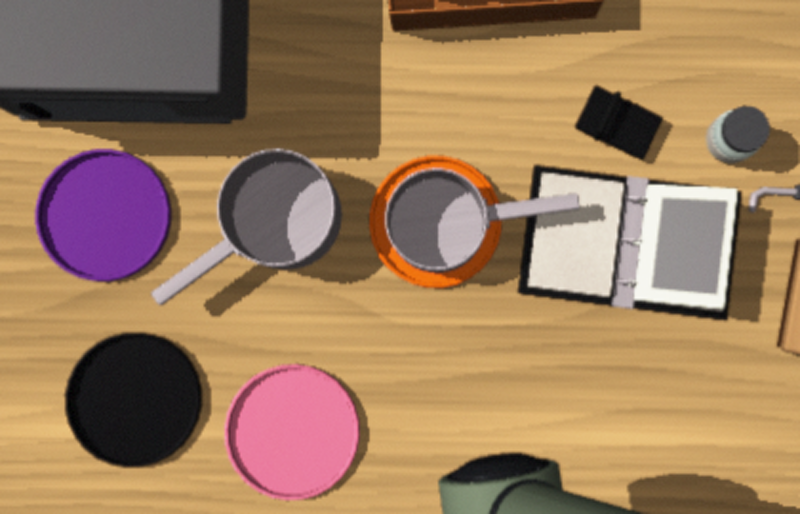

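View pics/side0c.png

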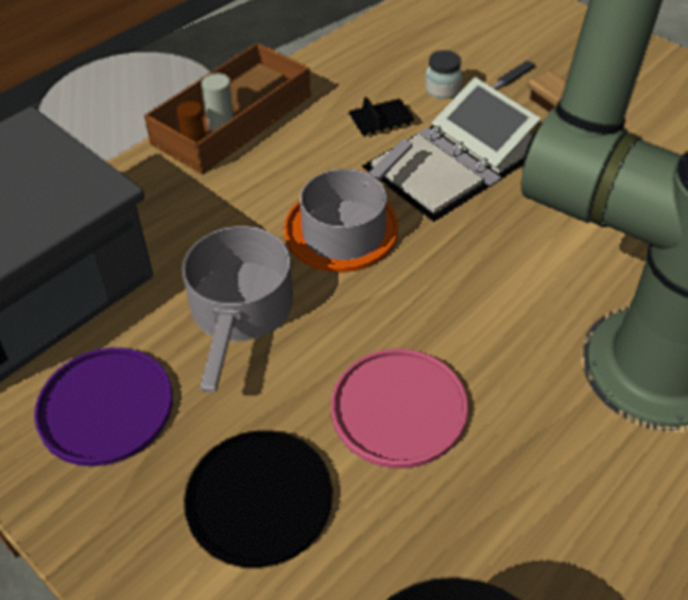

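Orange lid at top px (319,216), holding the meant scoop, whose handle tip is at (393,206). The look-alike lids are purple (145,213), black (161,309) and pink (244,326), all empty. The orange one fits both the colour and the contents, and the crop shows this clearly. The big scoop is at (235,209), and the leaf stands ajar on the right half of the binder.

```bash
cat > geo.py <<'E'
import numpy as np, cv2
from cell import bot
from scipy.optimize import least_squares
C={n:bot.calibration(n) for n in ("top","side")}
def ray(n,p,E=None):
    c=C[n]; k=np.array([c["k1"],0,0,0.]); E=c["extrinsics"]
    # model: distorted = x*(1+k1 r^2) = OpenCV k1
    u=cv2.undistortPoints(np.array([[p]],float),c["mtx"],np.array([c["k1"],0,0,0]))[0,0]
    R=E[:3,:3];return -R.T@E[:3,3],R.T@np.array([u[0],u[1],1])
def at_z(n,p,z):
    o,d=ray(n,p);return o+d*(z-o[2])/d[2]
def tri(pt,ps):
    (o,d),(o2,d2)=ray("top",pt),ray("side",ps)
    s=np.linalg.lstsq(np.c_[d,-d2],o2-o,rcond=None)[0]
    a,b=o+d*s[0],o2+d2*s[1];return (a+b)/2,np.linalg.norm(a-b)
T=lambda u,v:(90+(u+.5)/1.9048-.5,100+(v+.5)/1.9048-.5)
S=lambda u,v:(90+(u+.5)/1.764-.5,120+(v+.5)/1.764-.5)
E
python3 - <<'E'
from geo import *
np.set_printoptions(precision=4,suppress=True)
for n in("top","side"):
    im=cv2.imread(f"pics/{n}0.png");h=cv2.cvtColor(im,cv2.COLOR_BGR2HSV)
    m=cv2.inRange(h,(5,200,120),(14,255,255)); m[:130]=0
    nn,l,s,c=cv2.connectedComponentsWithStats(cv2.morphologyEx(m,cv2.MORPH_CLOSE,np.ones((3,3))))
    i=1+np.argmax(s[1:,4]);pts=np.argwhere(l==i)[:,::-1]
    w=np.array([at_z(n,p,.014)[:2] for p in cv2.convexHull(pts.astype(np.int32))[:,0]])
    print(n,s[i],"lid c,r",cv2.minEnclosingCircle(w.astype(np.float32)))
print("binder L corners",[at_z("top",T(*p),.004) for p in((536,166),(521,294),(615,305),(628,176))])
print("tip top",at_z("top",T(577,202),.062),"handle root",at_z("top",T(497,212),.062))
t=[(320,0)]
print("pan c",at_z("top",T(437,219),.075), "bigscoop",at_z("top",T(279,209),.085))
for a,b in(((741,187),(468,82)),((727,311),(542,125)),((645,182),(435,118)),((633,300),(507,165))):
    print("leaf",tri(T(*a),S(*b)))
print("spine ends",at_z("top",T(637,178),.01),at_z("top",T(624,305),.01))
E
```

```text
top [ 284  182   69   69 1248] lid c,r ((0.5434634685516357, 0.11591414362192154), 0.09573566168546677)
side [276 254  38  20 188] lid c,r ((0.4722461700439453, 0.13757139444351196), 0.06257955729961395)
binder L corners [array([ 0.6273, -0.0295,  0.004 ]), array([ 0.4406, -0.0095,  0.004 ]), array([ 0.4267, -0.1451,  0.004 ]), array([ 0.6143, -0.1631,  0.004 ])]
tip top [ 0.567  -0.0809  0.062 ] handle root [0.5516 0.0297 0.062 ]
pan c [0.5391 0.1124 0.075 ] bigscoop [0.5486 0.3272 0.085 ]
leaf (array([ 0.5961, -0.3053,  0.0563]), np.float64(0.011480728212722799))
leaf (array([ 0.4192, -0.2893,  0.0561]), np.float64(2.2331785372994124e-05))
leaf (array([ 0.5943, -0.1842,  0.0391]), np.float64(0.01414489438288586))
leaf (array([ 0.424 , -0.1722,  0.0311]), np.float64(0.02315510881260738))
spine ends [ 0.6105 -0.1749  0.01  ] [ 0.4267 -0.1568  0.01  ]
```

```bash
cat >> geo.py <<'E'
from scipy.spatial.transform import Rotation as Ro
def q_of(x,z):
    x=np.array(x,float);z=np.array(z,float);z/=np.linalg.norm(z);x-=z*(x@z);x/=np.linalg.norm(x)
    q=Ro.from_matrix(np.c_[x,np.cross(z,x),z]).as_quat();return q[[3,0,1,2]]
YAW=np.radians(-6.1);LID=np.array([.5435,.116]);PAN=np.array([.540,.1135])
HIN=np.array([.518,-.168]);RG=.160
def hq(a,s=1): return q_of([s*np.cos(a),s*np.sin(a),0],[0,0,-1])
def hp(a,c,z=.042,r=RG): return [c[0]+r*np.cos(a),c[1]+r*np.sin(a),z]
A0=np.arctan2(-.0809-PAN[1],.567-PAN[0])
E
python3 - <<'E'
from geo import *
np.set_printoptions(precision=2,suppress=True)
print(np.degrees(A0))
for s in(1,-1):
    for a in(A0,(A0+YAW)/2,YAW):
        for z in(.042,.15): print(s,z,bot.solve_ik(hp(a,LID,z),hq(a,s)))
# leaf tool poses (binder frame -> world)
ex=np.array([np.cos(YAW),np.sin(YAW),0]);ey=np.array([-np.sin(YAW),np.cos(YAW),0]);ez=np.array([0,0,1.])
for tilt in(30,45,60):          # below horizontal
  for sx in(1,-1):
    z=ey*np.cos(np.radians(tilt))-ez*np.sin(np.radians(tilt))
    for (y,h) in((-.2,.06),(-.115,.045),(-.01,.14)):
        p=np.r_[HIN,0]+ey*y+ez*h
        print(tilt,sx,y,bot.solve_ik(list(p),q_of(sx*ex,z)), bot.solve_ik(list(p),q_of(sx*np.cross(ex,z),z)))
E
```

```text
-82.09283729704157
1 0.042 [-0.21  0.55 -0.38  0.64  0.   -1.91]
1 0.15 [-0.21  0.42 -0.27  0.88  0.   -1.91]
1 0.042 [-0.1   0.69 -0.11  0.77  0.   -2.48]
1 0.15 [-0.1   0.58  0.    0.99  0.   -2.48]
1 0.042 [ 0.04  0.77  0.06  0.86  0.   -3.  ]
1 0.15 [ 0.04  0.68  0.18  1.07  0.   -3.  ]
-1 0.042 [-0.21  0.55 -0.38  0.64  0.    1.23]
-1 0.15 [-0.21  0.42 -0.27  0.88  0.    1.23]
-1 0.042 [-0.1   0.69 -0.11  0.77  0.    0.66]
-1 0.15 [-0.1   0.58  0.    0.99  0.    0.66]
-1 0.042 [0.04 0.77 0.06 0.86 0.   0.14]
-1 0.15 [0.04 0.68 0.18 1.07 0.   0.14]
30 1 -0.2 [-1.02  1.33  0.79  1.97  0.55  1.94] [-1.02  1.33  0.79  1.97  0.55  0.37]
30 1 -0.115 [-0.95  1.19  0.43  1.72  0.61  1.99] [-0.95  1.19  0.43  1.72  0.61  0.42]
30 1 -0.01 [-0.84  0.94  0.14  1.63  0.7   2.07] [-0.84  0.94  0.14  1.63  0.7   0.5 ]
30 -1 -0.2 [-1.02  1.33  0.79  1.97  0.55 -1.21] [-1.02  1.33  0.79  1.97  0.55 -2.78]
30 -1 -0.115 [-0.95  1.19  0.43  1.72  0.61 -1.15] [-0.95  1.19  0.43  1.72  0.61 -2.72]
30 -1 -0.01 [-0.84  0.94  0.14  1.63  0.7  -1.07] [-0.84  0.94  0.14  1.63  0.7  -2.64]
45 1 -0.2 [-0.98
[... 333 characters left out ...]
5 -1 -0.115 [-0.91  0.98  0.19  1.4   0.52 -0.97] [-0.91  0.98  0.19  1.4   0.52 -2.54]
45 -1 -0.01 [-0.79  0.75 -0.    1.37  0.58 -0.85] [-0.79  0.75 -0.    1.37  0.58 -2.42]
60 1 -0.2 [-0.93  0.88  0.19  1.28  0.35  2.25] [-0.93  0.88  0.19  1.28  0.35  0.68]
60 1 -0.115 [-0.84  0.8  -0.02  1.12  0.38  2.34] [-0.84  0.8  -0.02  1.12  0.38  0.77]
60 1 -0.01 [-0.7   0.59 -0.14  1.16  0.43  2.48] [-0.7   0.59 -0.14  1.16  0.43  0.9 ]
60 -1 -0.2 [-0.93  0.88  0.19  1.28  0.35 -0.89] [-0.93  0.88  0.19  1.28  0.35 -2.46]
60 -1 -0.115 [-0.84  0.8  -0.02  1.12  0.38 -0.8 ] [-0.84  0.8  -0.02  1.12  0.38 -2.37]
60 -1 -0.01 [-0.7   0.59 -0.14  1.16  0.43 -0.67] [-0.7   0.59 -0.14  1.16  0.43 -2.24]
```

All poses are reachable. I'll use s=-1, grasp the handle and swing it.

Run:
```python
from geo import *
np.set_printoptions(precision=3,suppress=True)
bot.move_pose(hp(A0,PAN,.17),hq(A0,-1))
cv2.imwrite("pics/w1.png",bot.camera("wrist")[:,:,::-1])
print(bot.move_linear(hp(A0,PAN,.042),.15,until_force=8),bot.read_position())
bot.set_gripper(0,40)
print("w",bot.read_gripper_width(),bot.read_finger_force(),bot.read_ft_force(),bot.read_clock())
```

```text
False [ 0.563 -0.045  0.043]
w 0.24740304342419747 44.12046432495117 [-0.284 -2.335  2.894] 4.5917
```

View pics/w1.png

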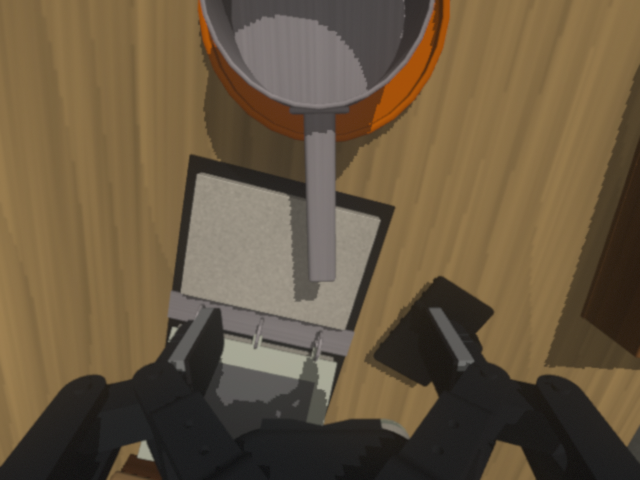

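The handle is centred between the fingers (tip at px (322,280)) and is now gripped at a width of about 21 mm, close to the 22 mm expected. Swinging it now.

```bash
python3 - <<'E'
from geo import *
np.set_printoptions(precision=3,suppress=True)
N=9
for i in range(1,N+1):
    t=i/N;a=A0+t*(YAW-A0);c=PAN+t*(LID-PAN)
    bot.move_linear(hp(a,c),.12,rotation=hq(a,-1))
    print(i,bot.read_ft_force(),round(bot.read_gripper_width(),3))
bot.wait(.2)
bot.set_gripper(1.0); 
print(bot.read_ft_force())
bot.move_linear(hp(YAW,LID,.20),.2)
cv2.imwrite("pics/w2.png",bot.camera("wrist")[:,:,::-1])
cv2.imwrite("pics/t2.png",bot.camera("top")[:,:,::-1]);print(bot.read_clock())
E
python3 -c "
import cv2,numpy as np
a=cv2.imread('pics/w2.png');b=cv2.imread('pics/t2.png')[100:370,90:510]
cv2.imwrite('pics/m2.png',np.hstack([cv2.resize(a,(347,260)),cv2.resize(b,(404,260))]))"
```

```text
1 [ 1.582 -1.576  2.742] 0.243
2 [ 0.665 -0.207  3.656] 0.244
3 [ 0.614 -0.423  2.914] 0.246
4 [-0.308 -0.653  3.681] 0.245
5 [ 0.645 -0.435  3.293] 0.241
6 [ 0.306 -0.334  2.701] 0.249
7 [-0.407 -0.917  3.119] 0.245
8 [ 1.207 -0.609  3.595] 0.244
9 [0.251 0.577 2.668] 0.25
[-0.245  0.243  0.548]
9.625
```

View pics/m2.png

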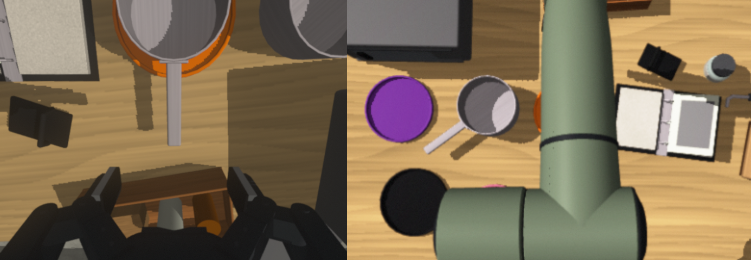

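Scoop handle now points back, at wrist crop (175,60)-(174,145), with the pan in the lid. Next I'll look at the leaf side from above.

```bash
cat >> geo.py <<'E'
ex=np.array([np.cos(YAW),np.sin(YAW),0]);ey=np.array([-np.sin(YAW),np.cos(YAW),0]);ez=np.array([0,0,1.])
def lp(y,h,x=0.): return list(np.r_[HIN,0]+ex*x+ey*y+ez*h)
def lq(tilt):
    z=ey*np.cos(np.radians(tilt))-ez*np.sin(np.radians(tilt));return q_of(np.cross(ex,z),z)
E
python3 - <<'E'
from geo import *
np.set_printoptions(precision=3,suppress=True)
bot.move_linear(hp(YAW,LID,.25),.3)
bot.set_gripper(0)
bot.move_pose(lp(-.25,.17,.02),lq(45))
p,q=bot.read_position(),bot.read_tool_rot()
w=bot.camera("wrist");cv2.imwrite("pics/w3.png",w[:,:,::-1])
a=bot.camera("top")[100:370,90:560];cv2.imwrite("pics/t3.png",a[:,:,::-1])
s=bot.camera("side");cv2.imwrite("pics/s3.png",s[:,:,::-1])
m=np.hstack([cv2.resize(w,(347,260)),cv2.resize(a,(453,260))])
m2=np.hstack([cv2.resize(s[120:300,250:480],(432,338),interpolation=cv2.INTER_CUBIC),cv2.resize(bot.camera("top")[140:290,370:530],(368,338),interpolation=cv2.INTER_CUBIC)])
cv2.imwrite("pics/m3.png",np.vstack([m,m2])[:,:,::-1]);print(p,q,bot.read_clock())
E
```

```text
[ 0.513 -0.417  0.171] [-0.256  0.686  0.619  0.284] 12.9583
```

View pics/m3.png

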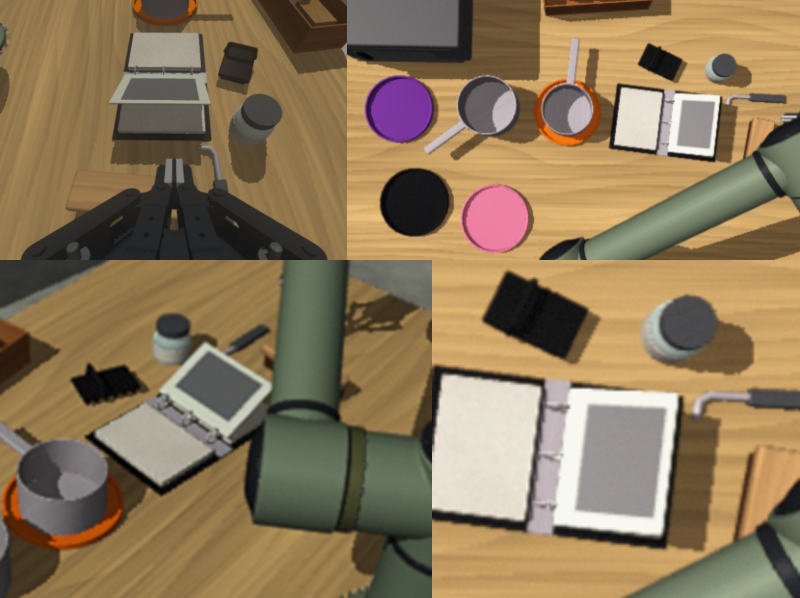

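Run:
```python
from geo import *
np.set_printoptions(precision=4,suppress=True)
def rel(p): d=np.array(p)-np.r_[HIN,0];return np.array([d@ex,d@ey,d[2]])
def hit(o,d):
    o=rel(o)-[0,0,.02];d=np.array([d@ex,d@ey,d[2]])
    r=np.roots([d[1:]@d[1:],2*o[1:]@d[1:],o[1:]@o[1:]-.135**2])
    for t in r:
        if np.isreal(t): 
            P=o+d*t.real; print("   x,y,z",P+[0,0,.02],"theta",np.arctan2(P[2],-P[1]))
for p in((477.8,198.2),(471.3,263.)): print("top");hit(*ray("top",p))
c=bot.calibration("wrist");q=np.array([-0.256,0.686,0.619,0.284]);R=Ro.from_quat(q[[1,2,3,0]]).as_matrix();t=np.array([.513,-.417,.171])
for p in((203,188),(387,186)):
    u=cv2.undistortPoints(np.array([[p]],float),c["mtx"],np.array([c["k1"],0,0,0]))[0,0]
    H=c["hand_eye"];print("wrist");hit(t+R@H[:3,3],R@H[:3,:3]@np.array([u[0],u[1],1]))
f=lambda u,v:(370+(u-432)/2.3,140+(v-260)/2.253)
for n,p,z in(("brush far-left",(758,447),.04),("brush near-left",(737,541),.04),("pick",(697,415),.012)): print(n,rel(at_z("top",f(*p),z)))
i=lambda u,v:(90+(u-347)/.9638,100+v/.963)
print("handle tip",rel(at_z("top",i(574,39),.062)),"root",rel(at_z("top",i(570,83),.062)),"lid",rel(np.r_[LID,0]))
for d in(.1,.05,0): print(bot.solve_ik(lp(-.119-d*.707,.032+d*.707,.03),lq(45)))
```

```text
top
   x,y,z [ 0.0879 -0.1309  0.0529] theta 0.24609432714079787
   x,y,z [ 0.085  -0.1264  0.0674] theta 0.35881800982435225
top
wrist
   x,y,z [-0.1628  0.0186 -0.1137] theta -1.7088947648191926
   x,y,z [-0.0809 -0.1187  0.0843] theta 0.4962740784234025
wrist
   x,y,z [ 0.1234  0.0229 -0.113 ] theta -1.7412687317306945
   x,y,z [ 0.0775 -0.1175  0.0864] theta 0.5141647491966297
brush far-left [ 0.0348 -0.2313  0.04  ]
brush near-left [-0.079  -0.2184  0.04  ]
pick [ 0.0693 -0.1668  0.012 ]
handle tip [0.1916 0.2886 0.062 ] root [0.0688 0.2848 0.062 ] lid [-0.0048  0.2851  0.    ]
[-0.9453  1.0699  0.549   1.6894  0.4922  0.566 ]
[-0.9131  1.0473  0.4065  1.5553  0.5112  0.5956]
[-0.8788  1.0387  0.2892  1.4305  0.5311  0.6278]
```

Leaf angle is about 0.5 rad from the wrist view, with its edge about 80 mm up. The entry corridor clears the brush and the pick. I'll go under the edge and turn the leaf past upright.

Run:
```python
from geo import *
np.set_printoptions(precision=2,suppress=True)
X=.02;r=.118
P=[(f,45+45*np.clip((f-.7)/.9,0,1)) for f in np.arange(.2,2.21,.2)]
arc=lambda f:lp(-r*np.cos(f),.02+r*np.sin(f),X)
print(all(bot.solve_ik(arc(f),lq(t)) is not None for f,t in P))
print(bot.move_linear(lp(-.119-.085,.032+.085,X),.2),bot.move_linear(lp(-.119,.032,X),.1,until_force=8),bot.read_position())
for f,t in P:
    bot.move_linear(arc(f),.1,rotation=lq(t)); print(round(f,1),bot.read_ft_force())
cv2.imwrite("pics/s4.png",cv2.resize(np.hstack([bot.camera("side")[90:300,200:480],bot.camera("top")[120:330,250:530]]),(800,300))[:,:,::-1]);print(bot.read_clock())
```

```text
True
False False [ 0.53 -0.29  0.03]
0.2 [ 0.17 -0.84  0.6 ]
0.4 [-0.45  0.64 -0.74]
0.6 [ 0.35 -0.64 -0.2 ]
0.8 [-0.17 -0.46 -0.02]
1.0 [-1.02 -0.88 -1.05]
1.2 [ 0.58 -0.17 -0.49]
1.4 [-0.6  -0.33  0.42]
1.6 [-0.48  0.13  0.61]
1.8 [-0.39 -0.07 -0.2 ]
2.0 [ 0.35 -0.33 -0.95]
2.2 [-0.4  -0.72  0.35]
19.0083
```

View pics/s4.png

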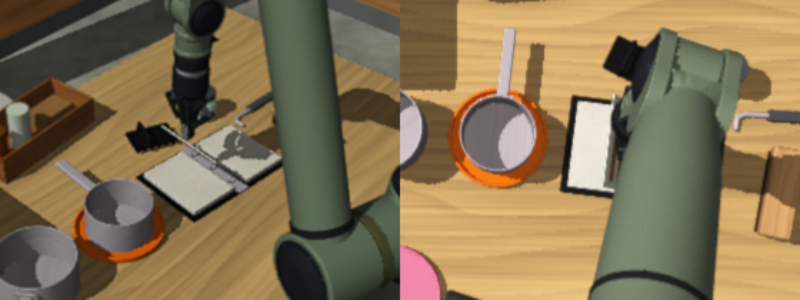

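The leaf is now past upright: side view shows it edge-on at about (190,145), and its white edge is at about (612,140) in the top view. I'll keep pushing it over and press it flat.

Run:
```python
from geo import *
np.set_printoptions(precision=2,suppress=True)
X=.02;r=.112
for f in (2.4,2.6,2.8,2.95):
    bot.move_linear(lp(-r*np.cos(f),.02+r*np.sin(f),X),.1,rotation=lq(90)); print(f,bot.read_ft_force())
print(bot.move_linear(lp(r,.017,X),.03,until_force=10),bot.read_position(),bot.read_ft_force())
bot.wait(.3)
bot.move_linear(lp(r,.2,X),.25)
bot.move_pose(lp(-.25,.25,-.1),lq(60))
T=bot.camera("top");S=bot.camera("side")
cv2.imwrite("pics/s5.png",np.hstack([cv2.resize(S[90:300,200:480],(400,300)),cv2.resize(T[120:300,280:520],(400,300))])[:,:,::-1]);print(bot.read_clock())
```

```text
2.4 [0.03 0.   0.1 ]
2.6 [ 0.28 -0.48  0.37]
2.8 [ 0.97 -0.89  0.1 ]
2.95 [-0.14  0.3   0.27]
True [ 0.55 -0.06  0.02] [-1.69  0.73  7.93]
23.8417
```

View pics/s5.png

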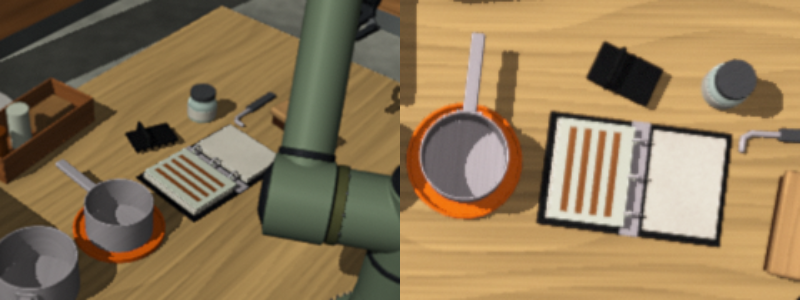

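The leaf lies flat on the left half with its brown bars showing, at (590,168). The handle, from (470,110) to (478,35), runs parallel to the binder edge. Nothing else has moved.

```bash
python3 -c "
from cell import bot
print(bot.close_job())"
```

```text
the job is handed in; nothing more can be done
None
```

The job is handed in: the scoop handle points straight back alongside the binder with the pan still in its orange lid, and the leaf lies flat on the other side with its brown bars showing, after about 24 s on the robot's clock.

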